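Make up the fan and mixer motor repair kits

TASK

Make up the two motor repair kits from the loose stock on the bench: the largest ball bearing and the capacitor go into the two-compartment tray (ceiling fan), and the smallest ball bearing, the belt pulley and the black drive coupler go into the three-compartment tray (mixer-grinder). Put one part in each compartment, in any order and in whichever compartment of its tray you like, each set down (not dropped) upright and flat on the tray floor as it now stands on the bench. Leave the middle-sized bearing, the glass jar and the oil bottle where they are.

Things in the scene. Friction and masses are not known exactly. Their poses are not given: they have to be found in the camera images.
- tray_two: Ceiling-fan kit tray: fixed grey steel tray, two equal open compartments in a row along its y. Outside 172 mm (y) by 104 mm (x); walls and dividers 4 mm thick, tops 10 mm above the bench; floor 3 mm above the bench. Compartments 80 mm (y) by 96 mm (x) inside, centres at x = 0, y = -42 and +42 mm. Origin: centre of underside. Yaw within 0.25 rad; may be on either side.
- tray_three: Mixer-grinder kit tray: fixed grey steel tray, three equal open compartments in a row along its y. Outside 256 mm (y) by 104 mm (x); walls and dividers 4 mm thick, tops 10 mm above the bench; floor 3 mm above the bench. Compartments 80 mm (y) by 96 mm (x) inside, centres at x = 0, y = -84, 0 and +84 mm. Origin: centre of underside. Yaw within 0.25 rad; may be on either side.
- bearing_large: Steel ball bearing lying flat, the largest of the three: 62 mm outside diameter, 30 mm bore, 20 mm high, about 240 g (mass of all parts varies by up to 30 %). Origin: centre of its underside; z up along its axis.
- bearing_medium: Steel ball bearing lying flat, the middle-sized of the three, which belongs to no kit: 46 mm outside diameter, 20 mm bore, 18 mm high. Origin: centre of its underside; z up along its axis.
- bearing_small: Steel ball bearing lying flat, the smallest of the three: 32 mm outside diameter, 12 mm bore, 16 mm high, about 50 g. Origin: centre of its underside; z up along its axis.
- capacitor: Motor capacitor, a plain aluminium can standing upright: 40 mm diameter, 60 mm high, with two thin brass tabs to 69 mm on its black top; about 110 g. Origin: centre of its underside; z up along its axis.
- pulley: Aluminium V-belt pulley lying flat: rim 56 mm diameter and 22 mm high with a groove round it, and on top a round boss of 28 mm diameter from 22 to 36 mm height, good to grip; about 140 g. Origin: centre of its underside; z up along its axis.
- coupler: Black plastic mixer drive coupler, standing on its round base of 48 mm diameter and 8 mm height; three small lobes up to 16 mm height within 23 mm of the axis; a round hub of 20 mm diameter from 16 to 32 mm height, good to grip; about 60 g. Origin: centre of its underside; z up along its axis.
- jar: Bystander: small glass jar with a steel lid, 52 mm diameter, 62 mm high, loose, standing between the two trays. Origin: centre of its underside; z up along its axis.
- oil_bottle: Bystander: amber oil bottle with a black cap, 60 mm diameter, 150 mm high, loose, standing beyond the trays. Origin: centre of its underside; z up along its axis.
Things that resemble listed ones, but are neither listed nor needed, are in the scene too. Several things have the shape of the coupler; the one meant has the colours described above.

How it is judged:
By the outcome, as a careful person would: the job done as asked, in the order asked, and still so for the second after the job is handed in, with the robot touching nothing.
It also fails if it takes over 109 s, if anything falls off the work surface, if the arm or the gripper's body presses on something with over 40 N, if the wrist force passes 120 N, or if a joint passes its speed limit or range.

ROBOT

A 6-joint arm with a two-finger parallel gripper is mounted at the origin on the work surface. World frame = base frame: x ahead of the robot, y to its left, z up, the work surface at z = 0. Lengths are in m, angles in rad, forces in N, time in s.
With the tool pointing down it reaches from about 0.35 to 0.925 m from the base axis. Payload 6.4 kg.
Tool frame: the origin (TCP) lies between the finger pads; the fingertips stand bot.tip_reach ahead of it and the grasp point (between the pads) lies 5 mm behind it (bot.tip_reach is the distance from the TCP to the fingertips, in m); z points along the fingers, y is the line along which they close (so a half turn about z gives the same grasp; the last joint's range is limited). The gripper opens to 85 mm and grips with 20 to 120 N. Pads are 22 mm wide; open, the fingers measure 114 mm over their backs; the gripper's body (76 mm by 85 mm) begins 54 mm behind the grasp point. The pads swing forward as they close: fully open they stand 13 mm farther back than shut.
Start: joints at [0.975, 0.245, 1.558, -0, 1.339, -0.174], TCP at [0.266, 0.593, 0.245] pointing down, gripper open.
Joint ranges: [-3.13, 3.13], [-1.02, 2.26], [0.13, 2.54], [-0.95, 4.09], [0.21, 2.88], [-2.74, 2.74]. Speed limits (rad/s): [2.57, 2.57, 3.14, 3.14, 3.14, 3.14].

INTERFACE

Orientations are given as a unit quaternion [w, x, y, z].
In Python, from station import bot, optics gives the robot as it stands.
- The arm moves only by the tool arm_command, never from a script. Its argument "motion" is a list of rows, each a list of 3 entries, a list of its own where there are three numbers: the opening, from 0 (shut) to 1 (fully open), then the shift along the tool's x, y, z in m, then the turn, a rotation vector about the tool's x, y, z in rad. In form: [[jaw, [x, y, z], [rx, ry, rz]], ...]. A call has 1 to 10 rows; each row shifts and turns the commanded pose from where the row before left it, along the tool's axes as they then stand; what a row does not reach is not made up. A row lasts 1/10 s, in which the tool goes at most 50 mm and 8.59 degrees, less where a joint would pass 70% of its speed; a pose out of reach is approached as far as the arm can. A call with a gripper value outside its range is refused whole. The fingers move at their own pace and stop on an object; the grip force is fixed at half the most. Time passes only in rows, so rows that do not move let the fingers close. It gives the time, the measured TCP pose, the force, the opening and the grip force at its end, in the units of the state.
- bot.state(): the state, without advancing time (a new reading comes with each control period).
- optics.get_image(name): name is "side" or "top"; returns a dict with "pixels" (400x640x3 uint8, red, green, blue), "mtx" (3x3 intrinsics, pixels), "rvec" (rotation vector, rad) and "tvec" (3), from world to camera coordinates, as OpenCV has them. Camera axes: x right, y down, z forward; pixel columns grow to the right and rows downward; lengths in m; the calibration is good to about 2 mm. A picture is of the moment at which its call begins. There is no depth.
- bot.finish_job(): hands the job in; it is judged then, once.
The state is a dict: "clock": time; "q": joint angles; "dq": joint speeds; "tau": joint torques, N m; "tcp_pos": TCP position; "ee_rot": TCP orientation; "wrist_force": force on the tool from outside, world axes, zero at the start; "wrist_torque": the same for the moment, N m; "grip_width": opening from 0.0 (shut) to 1.0 (fully open); "finger_force": force on a finger pad.
Only numpy, scipy, OpenCV 4.12 (cv2) and the standard library are available. Lean on these libraries where they do the work, as an engineer would, in place of code of your own. Each camera call takes 0.05 s, during which the arm holds its last target. There are 200 camera calls.

## Working session

There is one attempt and no reset: what is moved stays moved. The work goes in short steps, Python scripts to look and compute and a tool call to move; the robot and the scene stay as the last step left them, time stands still between calls to the robot, and variables do not carry over. Pictures are saved under pics/ and viewed, at most 17 in all, crops included, and the job is handed in when it is done.

Besides the shell and the picture viewer there is one more tool, called after "Request:" as name([rows], argument=value, ...), one row to a line, values as JSON. arm_command: Moves the arm, as the interface text tells. Its arguments: {"type":"object","properties":{"motion":{"type":"array"}},"required":["motion"]}

```bash
mkdir -p pics; python3 - <<'E'
from station import bot, optics
import cv2,numpy as np
for n in("top","side"):
    d=optics.get_image(n); cv2.imwrite(f"pics/{n}0.png",d["pixels"][:,:,::-1]); np.savez(f"pics/{n}0.npz",**d)
    R=cv2.Rodrigues(np.array(d["rvec"]))[0]; print(n,d["mtx"],-R.T@np.ravel(d["tvec"]),R)
print(bot.state(),bot.tip_reach)
E
```

```text
top [[433.52895909   0.         320.80917025]
 [  0.         433.52895909 203.15654075]
 [  0.           0.           1.        ]] [ 0.41480392 -0.04922862  1.11626989] [[ 0.01357519 -0.99990092 -0.00372373]
 [-0.9945152  -0.01311563 -0.10376655]
 [ 0.10370743  0.00511195 -0.99459471]]
side [[515.0098333    0.         319.16835574]
 [  0.         515.0098333  203.5285263 ]
 [  0.           0.           1.        ]] [ 0.17918856 -1.14888553  0.91913017] [[ 0.96046228 -0.27832133  0.00703206]
 [-0.16319214 -0.58326623 -0.79571906]
 [ 0.22556715  0.76311057 -0.60562507]]
{'clock': 0.1, 'q': array([ 9.74876109e-01,  2.45760373e-01,  1.55889462e+00,  8.58255917e-06,
        1.33869026e+00, -1.74071430e-01]), 'dq': array([-0.00020332, -0.00062151, -0.00218777,  0.00018341,  0.00070686,
       -0.00017489]), 'tau': array([ 2.35415901e-04, -4.30670071e+01, -3.27129471e+01, -1.42790045e-04,
        2.88643649e-03,  2.70786359e-06]), 'tcp_pos': array([0.26584615, 0.59262839, 0.24427882]), 'ee_rot': array([-3.32967013e-04,  2.09364785e-01,  9.77837215e-01, -8.10582402e-04]), 'wrist_force': array([-0.31307374, -0.22205379, -0.47440494]), 'wrist_torque': array([-0.00273719, -0.05837591, -0.03156059]), 'finger_force': 0.0, 'grip_width': 1.0009397134692102} 0.014
```

View pics/top0.png

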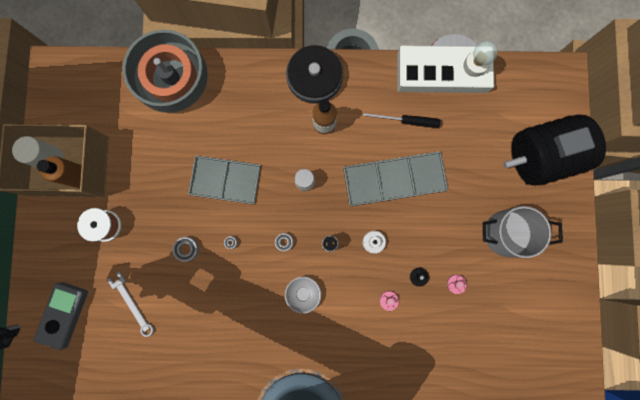

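View pics/side0.png

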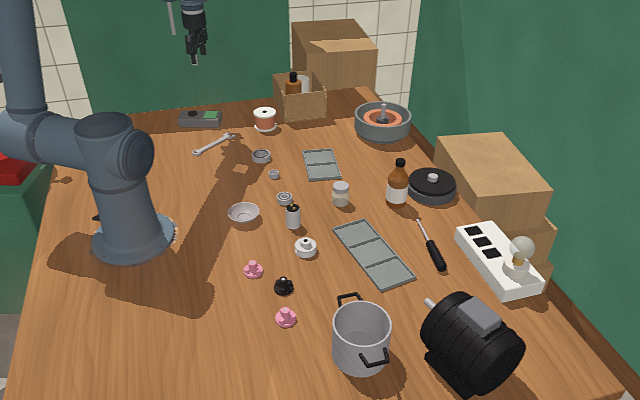

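Top view shows, left to right, the large bearing at (185,249), small bearing (230,242), medium bearing (284,242), capacitor (330,242) and pulley (374,241). The black coupler is at (419,277), and there are pink look-alikes at (389,300) and (456,284). The trays are at (225,180) for two compartments and (396,178) for three. The jar is at (305,180) and the bottle at (324,117).

Side view shows the large bearing at (261,156), small (273,174), medium (284,199), capacitor (293,216), pulley (306,247) and black coupler (284,286).

What could be mistaken for what I want:
- **Coupler:** pink (389,300) and (456,284), black pan lid (314,72). I choose (419,277).
- **Bearings:** three sizes at 185, 230 and 284, plus the bowl (303,295). Largest is 185, smallest is 230.
- **Capacitor:** jar (305,180). I choose 330.
- **Pulley:** white spool (95,225). I choose 374.

```bash
cat > h.py <<'E'
import numpy as np,cv2
def load(n):
    d=np.load(n); return {k:d[k] for k in d}
def ray(d,uv):
    R=cv2.Rodrigues(d["rvec"])[0]; c=-R.T@np.ravel(d["tvec"])
    v=R.T@np.linalg.inv(d["mtx"])@np.array([uv[0],uv[1],1.]); return c,v/np.linalg.norm(v)
def onz(d,uv,z):
    c,v=ray(d,uv); return (c+v*(z-c[2])/v[2])[:2]
def tri(d1,p1,d2,p2):
    c1,v1=ray(d1,p1);c2,v2=ray(d2,p2)
    t=np.linalg.lstsq(np.c_[v1,-v2],c2-c1,rcond=None)[0]
    a,b=c1+t[0]*v1,c2+t[1]*v2; return (a+b)/2,np.linalg.norm(a-b)
def proj(d,P):
    return cv2.projectPoints(np.array(P,float).reshape(-1,1,3),d["rvec"],d["tvec"],d["mtx"],None)[0][:,0]
E
python3 - <<'E'
from h import *
t=load("pics/top0.npz");s=load("pics/side0.npz")
a=cv2.resize(t["pixels"][225:320,165:475],None,fx=2.55,fy=2.55,interpolation=2)
cv2.imwrite("pics/ct.png",a[:,:,::-1])
b=cv2.resize(s["pixels"][140:300,220:420],None,fx=3.7,fy=3.7,interpolation=2)
cv2.imwrite("pics/cs.png",b[:,:,::-1])
for n,d in(("top",t),("side",s)):
    hsv=cv2.cvtColor(d["pixels"],cv2.COLOR_RGB2HSV)
    m=((hsv[...,1]<75)|(hsv[...,2]<45)).astype(np.uint8)
    k,l,st,ce=cv2.connectedComponentsWithStats(m)
    for i in range(1,k):
        x,y,w,h,A=st[i]
        if 60<A<8000 and ((n=="top" and y>140) or n=="side" and 140<y<310 and 220<x<430):
            r=cv2.minAreaRect(np.argwhere(l==i)[:,::-1].astype(np.float32))
            print(n,st[i],ce[i].round(1),cv2.boxPoints(r).round(1).tolist() if A>1500 else '')
E
```

```text
top [ 343  152  105   54 4004] [395.2 178.3] [[342.70001220703125, 166.10000610351562], [441.6000061035156, 150.3000030517578], [448.0, 190.1999969482422], [349.1000061035156, 206.0]]
top [ 188  156   73   48 2699] [224.1 179.4] [[187.60000610351562, 194.5], [193.3000030517578, 154.60000610351562], [260.29998779296875, 164.1999969482422], [254.60000610351562, 204.10000610351562]]
top [295 169  20  22 359] [304.3 179.4] 
top [   0  191   21  197 1973] [  5.9 267.7] [[-0.0, 191.0], [20.0, 191.0], [20.0, 387.0], [0.0, 387.0]]
top [ 483  206   79   52 2930] [518.8 232.2] [[483.0, 206.0], [561.0, 206.0], [561.0, 257.0], [483.0, 257.0]]
top [  77  208   45   34 1096] [ 96.4 224.7] 
top [362 231  24  23 437] [373.8 241.8] 
top [275 233  19  19 251] [283.7 241.8] 
top [173 237  26  25 446] [185.1 248.9] 
top [224 236  14  13 136] [230.2 242.1] 
top [322 236  17  16 198] [329.6 243.3] 
top [411 268  18  18 247] [419.1 276.5] 
top [107 272  47  65 632] [131.  304.2] 
top [ 285  276   36   38 1077] [302.5 294.6] 
top [  34  283   54   67 1789] [ 59.7 319.2] [[32.400001525878906, 340.39999389648
[... 465 characters left out ...]
.0, 204.0], [386.0, 204.0]]
side [332 181  17  26 395] [340.1 193.4] 
side [276 192  25  38 496] [289.3 209.9] 
side [228 202  32  21 528] [243.1 211.9] 
side [ 332  218   84   74 2877] [373.5 254.3] [[330.70001220703125, 228.8000030517578], [360.6000061035156, 205.39999389648438], [416.5, 276.79998779296875], [386.6000061035156, 300.20001220703125]]
side [416 219  30  53 342] [433.3 251. ] 
side [294 237  23  21 388] [305.2 247.2] 
side [274 277  19  19 264] [282.9 286.4] 
side [ 332  292   60   86 3995] [360.3 337.1] [[332.0, 292.0], [391.0, 292.0], [391.0, 377.0], [332.0, 377.0]]
side [ 420  292  105  108 7529] [469.4 344.3] [[394.5, 329.5], [453.5, 270.5], [533.5, 350.5], [474.5, 409.5]]
```

View pics/ct.png

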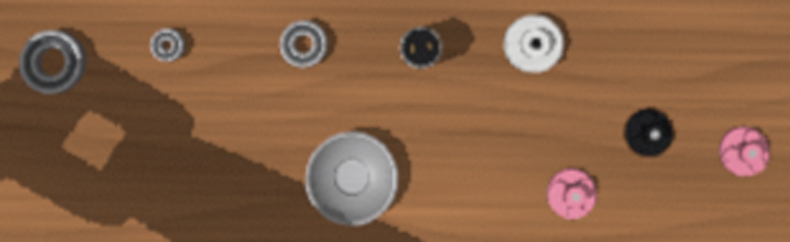

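View pics/cs.png

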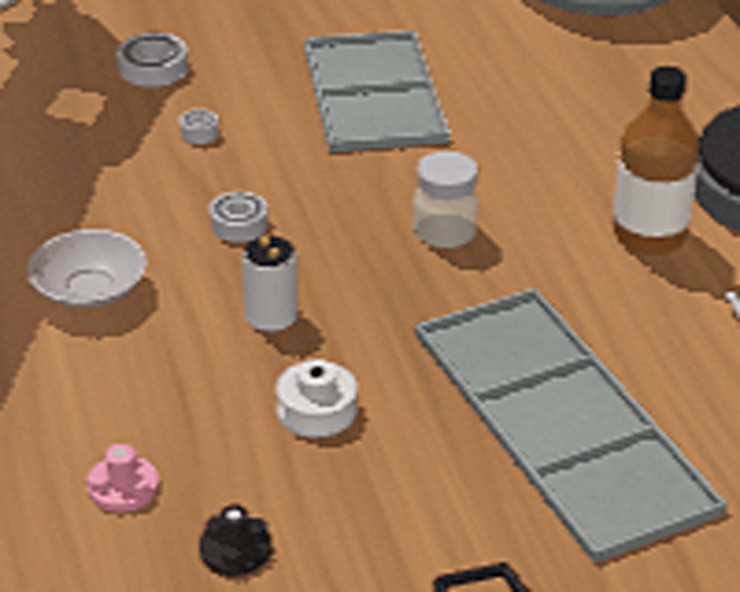

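The crops show the large bearing at (185,249), the small at (230,242.5), the capacitor top at (330,243), the pulley boss at (375,242) and the black coupler hub at (421.5,277.5). The pink look-alikes are clearly separate. Next I triangulate.

```bash
python3 - <<'E'
from h import *
t=load("pics/top0.npz");s=load("pics/side0.npz")
P={"large":((184.9,249),(261.4,153.6),.02),"small":((230.2,242.3),(273.8,172.6),.016),"cap":((330.1,243.3),(292.6,207.6),.06),
"pulley":((375.2,241.9),(305.4,240.5),.036),"coupler":((421.5,277.5),(283.2,278.9),.032),"medium":((283.8,242),(284.4,197),.018),"jar":((305,178.8),(340.8,185),.062),"bottletop":((323,101),(400.3,160),.15)}
for n,(a,b,z) in P.items():
    p,e=tri(t,a,s,b); print(n,p.round(4),round(e,4),"top@z",onz(t,a,z).round(4),"side@z",onz(s,b,z).round(4))
# pulley/coupler base by blob edge bbox
for n,c,z in(("pulley rim",(373.8,241.8),.018),("coupler base",(419.4,276.9),.008)): print(n,onz(t,c,z).round(4))
# trays: outline corners
for n,d,cs in(("top",t,[(395,178),(224,179)]),("side",s,[(373,254),(321,164)])):
    hsv=cv2.cvtColor(d["pixels"],cv2.COLOR_RGB2HSV); m=((hsv[...,1]<75)|(hsv[...,2]<45)).astype(np.uint8)
    l=cv2.connectedComponents(m)[1]
    for c in cs:
        k=(l==l[c[1],c[0]]).astype(np.uint8)
        k=cv2.morphologyEx(k,cv2.MORPH_CLOSE,np.ones((5,5)))
        if n=="top": np.save(f"pics/m{c[0]}.npy",k)
        h=cv2.convexHull(max(cv2.findContours(k,0,1)[0],key=cv2.contourArea))
        q=cv2.approxPolyN(h,4)[0] if hasattr(cv2,"approxPolyN") else None
        W=np.array([onz(d,p,.01) for p in q]); print(n,q.tolist(),W.round(4).tolist(),"c",W.mean(0).round(4),"L",[round(float(np.linalg.norm(W[i]-W[i-1])),3) for i in range(4)])
E
```

```text
large [0.4075 0.2974 0.0193] 0.0022 top@z [0.4086 0.297 ] side@z [0.4062 0.2966]
small [0.4254 0.1852 0.0132] 0.0033 top@z [0.427  0.1843] side@z [0.423  0.1815]
cap [ 0.4256 -0.0673  0.062 ] 0.0036 top@z [ 0.4273 -0.0677] side@z [ 0.4244 -0.0644]
pulley [ 0.4311 -0.1795  0.037 ] 0.003 top@z [ 0.4326 -0.1799] side@z [ 0.4299 -0.1782]
coupler [ 0.3455 -0.2942  0.033 ] 0.0025 top@z [ 0.3467 -0.2947] side@z [ 0.3444 -0.2929]
medium [0.428  0.0492 0.0142] 0.0033 top@z [0.4295 0.0485] side@z [0.4253 0.0445]
jar [ 0.5831 -0.004   0.0643] 0.002 top@z [ 0.5845 -0.0041] side@z [ 0.5831 -0.0009]
bottletop [ 0.7464 -0.0447  0.1481] 0.0114 top@z [ 0.7516 -0.0461] side@z [ 0.7385 -0.0486]
pulley rim [ 0.4331 -0.1786]
coupler base [ 0.3466 -0.2948]
top [[448, 190], [349, 206], [343, 166], [440, 151]] [[0.5685, -0.3701], [0.5238, -0.1159], [0.6276, -0.0997], [0.6703, -0.351]] c [ 0.5975 -0.2342] L [0.104, 0.258, 0.105, 0.255]
top [[260, 164], [254, 204], [187, 194], [195, 155]] [[0.6301, 0.1154], [0.5257, 0.1279], [0.5493, 0.3012], [0.6517, 0.2851]] c [0.5892 0.2074] L [0.171, 0.105, 0.175, 0.104]
side [[418, 278], [380, 292], [330, 228], [364, 217]] [[0.6674, -0.3585], [0.5605, -0.3764], [0.5156, -0.1179], [0.6221, -0.0977]] c [ 0.5914 -0.2376] L [0.265, 0.108, 0.262, 0.108]
side [[342, 178], [309, 181], [301, 150], [331, 147]] [[0.623, 0.1038], [0.5195, 0.1156], [0.5418, 0.2996], [0.6451, 0.2912]] c [0.5824 0.2025] L [0.189, 0.104, 0.185, 0.104]
```

Heights agree with the text, and the two views differ by about 2–3 mm. The trays are tray_two centre (0.587,0.206) at yaw −0.13, and tray_three centre (0.596,−0.235) at yaw +0.17. First I turn the tool so y = world x, which makes tool x = world y and tool z = down.

Request:
arm_command([
  [1,[0,0,0.01],[0,0,0.1435]],
  [1,[0,0,0.01],[0,0,0.1435]],
  [1,[0,0,0.01],[0,0,0.1435]],
  [1,[0,0,0.01],[0,0,0.1435]],
  [1,[0,0,0.01],[0,0,0.1435]],
  [1,[0,0,0.01],[0,0,0.1435]],
  [1,[0,0,0.01],[0,0,0.1435]],
  [1,[0,0,0.01],[0,0,0.1435]],
  [1,[0,0,0],[0,0,0]],
])

```text
clock: 1.0
tcp_pos: [0.2653, 0.5918, 0.1629]
ee_rot: [0.0, 0.707, 0.708, -0.002]
wrist_force: [0.5, -0.7, 0.4]
grip_width: 1.0
finger_force: 0.0
```

Request:
arm_command([
  [1,[-0.037,0.0178,0.006],[0,0,0]],
  [1,[-0.037,0.0178,0.006],[0,0,0]],
  [1,[-0.037,0.0178,0.006],[0,0,0]],
  [1,[-0.037,0.0178,0.006],[0,0,0]],
  [1,[-0.037,0.0178,0.006],[0,0,0]],
  [1,[-0.037,0.0178,0.006],[0,0,0]],
  [1,[-0.037,0.0178,0.006],[0,0,0]],
  [1,[-0.036,0.0178,0.006],[0,0,0]],
  [1,[0,0,0],[0,0,0]],
  [1,[0,0,0],[0,0,0]],
])

```text
clock: 2.0
tcp_pos: [0.4093, 0.2977, 0.1177]
ee_rot: [-0.0, 0.707, 0.708, 0.0]
wrist_force: [-0.3, -0.4, -0.1]
grip_width: 1.001
finger_force: 0.0
```

```bash
python3 - <<'E'
from station import bot, optics
from h import *
S=bot.state();print(S["tcp_pos"],bot.tip_reach)
p=S["tcp_pos"]
d=optics.get_image("side");np.savez("pics/side1.npz",**d)
P=[p+[dx,0,-r] for r in(0,.014) for dx in(-.0425,.0425)]+[(.4075,.297,.02)]
q=proj(d,P);print(q.round(1))
im=d["pixels"].copy();u,v=q[:4].mean(0).astype(int)
c=cv2.resize(im[v-30:v+60,u-60:u+60],None,fx=6,fy=6,interpolation=2)
for a in q: cv2.circle(c,tuple(((a-[u-60,v-30]+.5)*6).astype(int).tolist()),3,(255,0,0),1)
cv2.imwrite("pics/s1.png",c[:,:,::-1])
E
```

```text
[0.40928925 0.29772964 0.11766261] 0.014
[[247.2 128.8]
 [273.5 125.4]
 [247.5 132.7]
 [273.7 129.2]
 [261.8 153.5]]
```

View pics/s1.png

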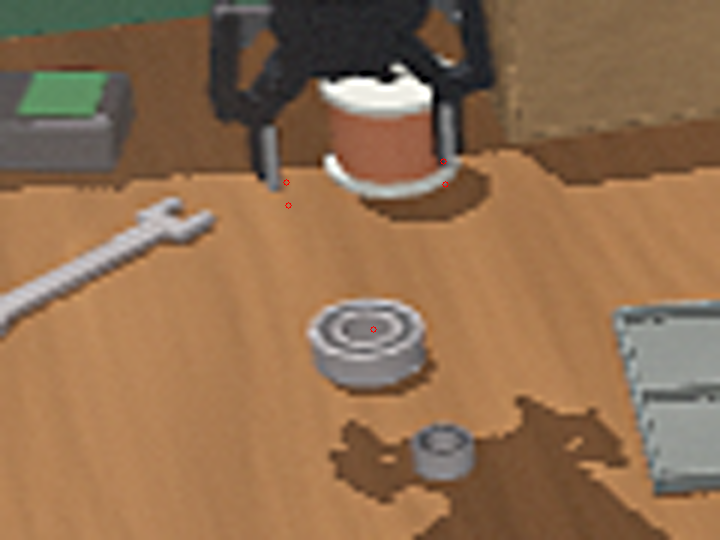

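Open fingertips sit about level with the TCP: left tip at crop (272,188) against a projected TCP of (286,182). So the reach grows from about 1 mm open to 14 mm shut. I descend on the large bearing.

Request:
arm_command([
  [1,[0,-0.001,0.025],[0,0,0]],
  [1,[0,0,0.025],[0,0,0]],
  [1,[0,0,0.025],[0,0,0]],
  [1,[0,0,0.015],[0,0,0]],
  [1,[0,0,0.011],[0,0,0]],
  [1,[0,0,0],[0,0,0]],
  [0.5,[0,0,0],[0,0,0]],
  [0.5,[0,0,0],[0,0,0]],
  [0.5,[0,0,0],[0,0,0]],
  [0.5,[0,0,0],[0,0,0]],
])

```text
clock: 3.05
tcp_pos: [0.4088, 0.2989, 0.018]
ee_rot: [0.0, 0.707, 0.708, 0.001]
wrist_force: [-1.8, 1.7, 5.6]
grip_width: 0.697
finger_force: 64.6
```

```bash
cat > look.py <<'E'
import sys
from station import bot, optics
from h import *
def look(cam,name,P,w=60,h=45,f=6):
    d=optics.get_image(cam); np.savez(f"pics/{name}.npz",**d)
    u,v=proj(d,[P])[0].astype(int); u=min(max(u,w),640-w); v=min(max(v,h),400-h)
    c=cv2.resize(d["pixels"][v-h:v+h,u-w:u+w],None,fx=f,fy=f,interpolation=2)
    print(name,"crop origin",u-w,v-h,"scale",f); return c
E
python3 - <<'E'
from look import *
S=bot.state();print(S["tcp_pos"],S["grip_width"],S["finger_force"])
cv2.imwrite("pics/s2.png",look("side","s2",S["tcp_pos"])[:,:,::-1])
E
```

```text
[0.4088023  0.29892095 0.0179908 ] 0.6968050001569311 64.64137673377991
s2 crop origin 202 108 scale 6
```

View pics/s2.png

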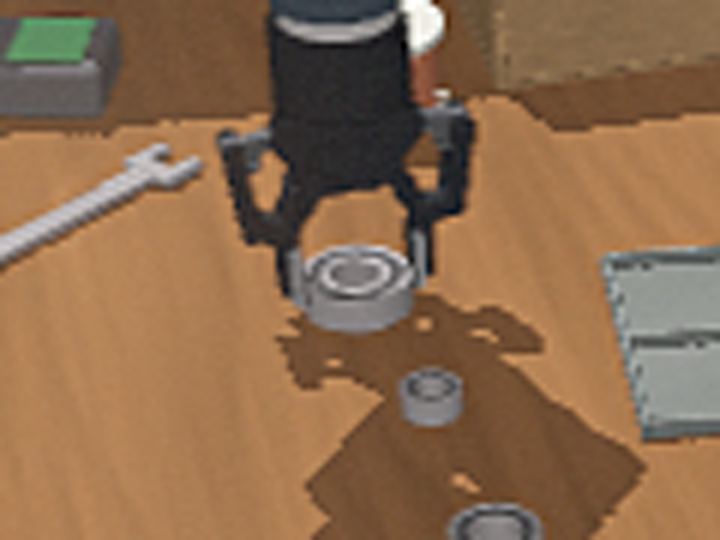

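The large bearing is held: width 0.70, 65 N, upright at crop (357,285). The tips are about halfway down its side. I lift it, carry it to tray_two's left compartment (0.5925,0.2475), then turn 0.13 to align.

Request:
arm_command([
  [0.5,[0,0,-0.01],[0,0,0]],
  [0.5,[0,0,-0.02],[0,0,0]],
  [0.5,[0,0,-0.02],[0,0,0]],
  [0.5,[-0.01,0.036,-0.01],[0,0,0]],
  [0.5,[-0.01,0.036,0],[0,0,0]],
  [0.5,[-0.01,0.036,0],[0,0,0]],
  [0.5,[-0.01,0.036,0],[0,0,0]],
  [0.5,[-0.011,0.04,0],[0,0,0]],
  [0.5,[0,0,0],[0,0,0.131]],
  [0.5,[0,0,0],[0,0,0]],
])

```text
clock: 4.1
tcp_pos: [0.5927, 0.2467, 0.0768]
ee_rot: [0.0, 0.752, 0.659, 0.0]
wrist_force: [0.2, -0.5, -2.7]
grip_width: 0.696
finger_force: 65.6
```

```bash
python3 - <<'E'
from look import *
S=bot.state();p=S["tcp_pos"];print(p,S["wrist_force"],S["finger_force"])
a=look("side","s3",p+[0,0,-.03],60,45,5);b=look("top","t3",(.59,.21,.01),60,45,5)
cv2.imwrite("pics/s3.png",np.vstack([a,b])[:,:,::-1][:600] if 0 else cv2.resize(np.hstack([a,b]),(800,300))[:,:,::-1])
E
```

```text
[0.59268732 0.24671842 0.07675704] [ 0.18184157 -0.48713519 -2.68557225] 65.58098316192627
s3 crop origin 259 101 scale 5
t3 crop origin 162 133 scale 5
```

View pics/s3.png

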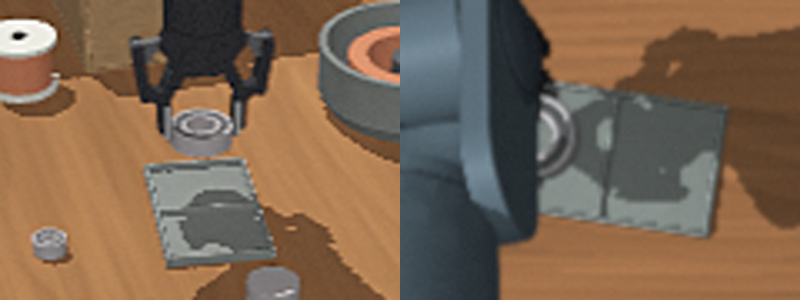

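The bearing hangs level over the left compartment: side crop (203,130), top crop (548,137). I lower it.

Request:
arm_command([
  [0.5,[0.001,0,0.02],[0,0,0]],
  [0.5,[0,0,0.015],[0,0,0]],
  [0.5,[0,0,0.01],[0,0,0]],
  [0.5,[0,0,0.005],[0,0,0]],
  [0.5,[0,0,0.003],[0,0,0]],
  [0.5,[0,0,0],[0,0,0]],
])

```text
clock: 4.8
tcp_pos: [0.592, 0.2484, 0.0232]
ee_rot: [-0.0, 0.751, 0.66, -0.0]
wrist_force: [-0.3, -0.3, -2.7]
grip_width: 0.697
finger_force: 65.7
```

Request:
arm_command([
  [0.5,[0,0,0.001],[0,0,0]],
  [0.5,[0,0,0.001],[0,0,0]],
  [0.5,[0,0,0],[0,0,0]],
])

```text
clock: 5.1
tcp_pos: [0.5922, 0.2484, 0.0216]
ee_rot: [0.0, 0.752, 0.66, 0.0]
wrist_force: [-0.2, 0.1, -2.4]
grip_width: 0.698
finger_force: 65.7
```

Request:
arm_command([
  [0.5,[0,0,0.001],[0,0,0]],
  [0.5,[0,0,0],[0,0,0]],
])

```text
clock: 5.3
tcp_pos: [0.5923, 0.2484, 0.0211]
ee_rot: [0.0, 0.752, 0.66, 0.0]
wrist_force: [-2.0, -1.2, 3.8]
grip_width: 0.696
finger_force: 66.2
```

Contact with the floor. I release with a small opening and rise.

Request:
arm_command([
  [0.8,[0,0,0],[0,0,0]],
  [0.8,[0,0,0],[0,0,0]],
  [0.8,[0,0,0],[0,0,0]],
  [0.8,[0,0,-0.005],[0,0,0]],
  [0.8,[0,0,-0.015],[0,0,0]],
  [0.8,[0,0,-0.03],[0,0,0]],
  [0.8,[0,0,-0.04],[0,0,0]],
  [0.8,[0,0,0],[0,0,-0.131]],
])

```text
clock: 6.1
tcp_pos: [0.5965, 0.2495, 0.1187]
ee_rot: [0.004, 0.706, 0.709, 0.006]
wrist_force: [0.7, 0.6, 0.6]
grip_width: 0.799
finger_force: 0.0
```

Next is the capacitor at (0.4265,−0.067).

Request:
arm_command([
  [0.8,[-0.0396,-0.0213,0],[0,0,0]],
  [0.8,[-0.0396,-0.0213,0],[0,0,0]],
  [0.8,[-0.0396,-0.0213,0],[0,0,0]],
  [0.8,[-0.0396,-0.0213,0],[0,0,0]],
  [0.8,[-0.0396,-0.0213,0],[0,0,0]],
  [0.8,[-0.0396,-0.0213,0],[0,0,0]],
  [0.8,[-0.0396,-0.0213,0],[0,0,0]],
  [0.8,[-0.0396,-0.0213,0],[0,0,0]],
  [0.8,[0,0,0],[0,0,0]],
  [0.8,[0,0,0],[0,0,0]],
])

```text
clock: 7.1
tcp_pos: [0.4223, -0.0695, 0.1115]
ee_rot: [0.001, 0.708, 0.707, 0.001]
wrist_force: [0.8, 0.1, 0.7]
grip_width: 0.8
finger_force: 0.0
```

```bash
python3 - <<'E'
from look import *
S=bot.state();p=S["tcp_pos"];print(p)
a=look("side","s4",p+[0,0,-.05],60,45,5);b=look("side","s4b",(.592,.22,.02),60,45,5)
cv2.imwrite("pics/s4.png",cv2.resize(np.hstack([a,b]),(800,300))[:,:,::-1])
E
```

```text
[ 0.42225152 -0.06951038  0.11147249]
s4 crop origin 232 163 scale 5
s4b crop origin 261 112 scale 5
```

View pics/s4.png

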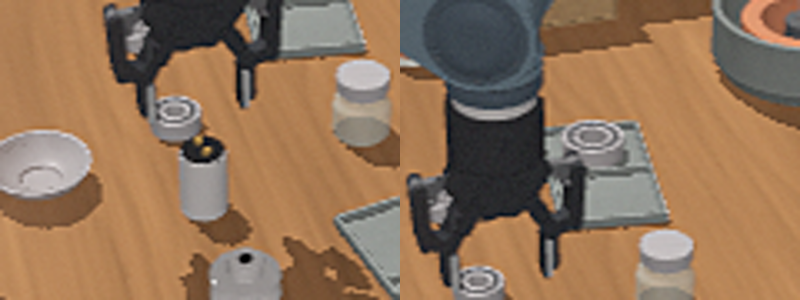

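The large bearing lies flat in its compartment, right crop (594,143). The gripper is over the can at left crop (203,180). I correct by about 4 mm and descend.

Request:
arm_command([
  [0.8,[0.0025,0.0043,0.005],[0,0,0]],
  [0.8,[0,0,0.02],[0,0,0]],
  [0.8,[0,0,0.02],[0,0,0]],
  [0.8,[0,0,0.015],[0,0,0]],
  [0.8,[0,0,0.0115],[0,0,0]],
  [0.3,[0,0,0],[0,0,0]],
  [0.3,[0,0,0],[0,0,0]],
  [0.3,[0,0,0],[0,0,0]],
  [0.3,[0,0,0],[0,0,0]],
  [0.3,[0,0,0],[0,0,0]],
])

```text
clock: 8.2
tcp_pos: [0.4265, -0.0662, 0.0392]
ee_rot: [0.0, 0.707, 0.707, 0.0]
wrist_force: [0.3, -0.1, -1.4]
grip_width: 0.451
finger_force: 60.2
```

Request:
arm_command([
  [0.3,[0,0,-0.02],[0,0,0]],
  [0.3,[0,0,-0.04],[0,0,0]],
  [0.3,[0.033,0.0221,-0.005],[0,0,0]],
  [0.3,[0.033,0.0221,0],[0,0,0]],
  [0.3,[0.033,0.0221,0],[0,0,0]],
  [0.3,[0.033,0.0221,0],[0,0,0]],
  [0.3,[0.033,0.0221,0],[0,0,0]],
  [0.3,[0.033,0.0221,0],[0,0,0]],
  [0.3,[0.033,0.0221,0],[0,0,0]],
  [0.3,[0,0,0],[0,0,0]],
])

```text
clock: 9.2
tcp_pos: [0.5827, 0.1682, 0.1043]
ee_rot: [0.001, 0.706, 0.709, 0.001]
wrist_force: [-0.4, -0.3, -0.9]
grip_width: 0.454
finger_force: 60.8
```

Request:
arm_command([
  [0.3,[0,0,0],[0,0,0.131]],
  [0.3,[0,0,0],[0,0,0]],
])

```text
clock: 9.4
tcp_pos: [0.5802, 0.1648, 0.1035]
ee_rot: [-0.0, 0.751, 0.66, -0.0]
wrist_force: [0.6, 0.4, -1.4]
grip_width: 0.453
finger_force: 60.8
```

Request:
arm_command([
  [0.3,[0,0,0.02],[0,0,0]],
  [0.3,[0,0,0.02],[0,0,0]],
  [0.3,[0,0,0.01],[0,0,0]],
  [0.3,[0,0,0.006],[0,0,0]],
  [0.3,[0,0,0.0025],[0,0,0]],
  [0.3,[0,0,0.001],[0,0,0]],
  [0.3,[0,0,0],[0,0,0]],
])

```text
clock: 10.1
tcp_pos: [0.5812, 0.1651, 0.045]
ee_rot: [0.0, 0.751, 0.66, 0.0]
wrist_force: [0.4, 0.1, -1.0]
grip_width: 0.453
finger_force: 60.8
```

Request:
arm_command([
  [0.3,[0,0,0.001],[0,0,0]],
  [0.3,[0,0,0.001],[0,0,0]],
  [0.3,[0,0,0.0005],[0,0,0]],
  [0.3,[0,0,0],[0,0,0]],
])

```text
clock: 10.5
tcp_pos: [0.5808, 0.1651, 0.0422]
ee_rot: [0.0, 0.752, 0.66, 0.0]
wrist_force: [-0.9, -0.2, 2.0]
grip_width: 0.452
finger_force: 61.0
```

Request:
arm_command([
  [0.7,[0,0,0],[0,0,0]],
  [0.7,[0,0,0],[0,0,0]],
  [0.7,[0,0,0],[0,0,0]],
  [0.7,[0,0,-0.01],[0,0,0]],
  [0.7,[0,0,-0.03],[0,0,0]],
  [0.7,[0,0,-0.04],[0,0,0]],
  [0.7,[0,0,0],[0,0,-0.131]],
  [0.7,[0,0,0],[0,0,0]],
])

```text
clock: 11.3
tcp_pos: [0.5818, 0.1652, 0.1242]
ee_rot: [0.001, 0.707, 0.707, 0.001]
wrist_force: [0.2, -0.7, -0.2]
grip_width: 0.7
finger_force: 0.0
```

Now the small bearing at (0.426,0.184).

Request:
arm_command([
  [0.7,[0.0047,-0.039,0],[0,0,0]],
  [0.7,[0.0047,-0.039,0],[0,0,0]],
  [0.7,[0.0047,-0.039,0.01],[0,0,0]],
  [0.7,[0.0047,-0.039,0.02],[0,0,0]],
  [0.7,[0,0,0.02],[0,0,0]],
  [0.7,[0,0,0],[0,0,0]],
  [0.7,[0,0,0],[0,0,0]],
])

```text
clock: 12.0
tcp_pos: [0.4249, 0.1836, 0.0719]
ee_rot: [-0.0, 0.707, 0.707, -0.0]
wrist_force: [0.5, 0.4, 0.2]
grip_width: 0.693
finger_force: 0.0
```

```bash
python3 - <<'E'
from look import *
S=bot.state();p=S["tcp_pos"];print(p)
a=look("side","s5",p+[0,0,-.03],60,45,5);b=look("side","s5b",(.587,.206,.04),60,45,5)
cv2.imwrite("pics/s5.png",cv2.resize(np.hstack([a,b]),(800,300))[:,:,::-1])
E
```

```text
[0.42492137 0.1836377  0.07191467]
s5 crop origin 213 120 scale 5
s5b crop origin 261 109 scale 5
```

View pics/s5.png

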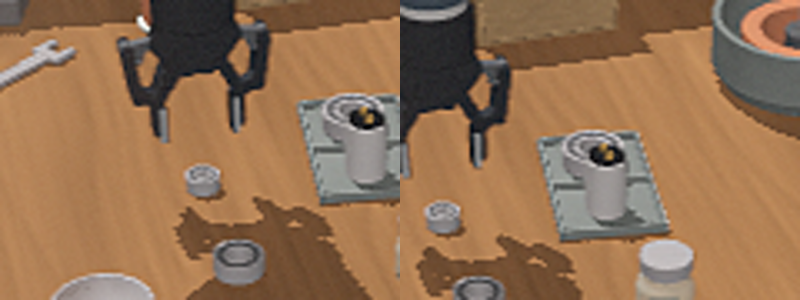

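Capacitor upright and bearing flat in tray_two, at crop (605,180) and (590,148). Now descending on the small bearing.

Request:
arm_command([
  [0.6,[0,0.001,0.02],[0,0,0]],
  [0.6,[0,0,0.02],[0,0,0]],
  [0.6,[0,0,0.01],[0,0,0]],
  [0.6,[0,0,0.006],[0,0,0]],
  [0.6,[0,0,0],[0,0,0]],
  [0.2,[0,0,0],[0,0,0]],
  [0.2,[0,0,0],[0,0,0]],
  [0.2,[0,0,0],[0,0,0]],
  [0.2,[0,0,0],[0,0,0]],
  [0.2,[0,0,0],[0,0,0]],
])

```text
clock: 13.1
tcp_pos: [0.4267, 0.1839, 0.017]
ee_rot: [0.001, 0.707, 0.707, 0.001]
wrist_force: [-0.7, -0.8, 7.5]
grip_width: 0.345
finger_force: 59.2
```

Request:
arm_command([
  [0.2,[0,0,-0.03],[0,0,0]],
  [0.2,[0,0,-0.05],[0,0,0]],
  [0.2,[-0.042,0.0194,0],[0,0,0]],
  [0.2,[-0.042,0.0194,0],[0,0,0]],
  [0.2,[-0.042,0.0194,0],[0,0,0]],
  [0.2,[-0.042,0.0194,0],[0,0,0]],
  [0.2,[-0.042,0.0194,0],[0,0,0]],
  [0.2,[-0.042,0.0194,0],[0,0,0]],
  [0.2,[-0.042,0.0194,0],[0,0,0]],
  [0.2,[-0.042,0.0194,0],[0,0,0]],
])

```text
clock: 14.1
tcp_pos: [0.5817, -0.154, 0.096]
ee_rot: [0.0, 0.707, 0.707, 0.0]
wrist_force: [0.4, 0.3, -0.7]
grip_width: 0.35
finger_force: 59.4
```

Request:
arm_command([
  [0.2,[0,0,0.02],[0,0,-0.0855]],
  [0.2,[0,0,0.02],[0,0,-0.0855]],
  [0.2,[0,0,0],[0,0,0]],
  [0.2,[0,0,0],[0,0,0]],
])

```text
clock: 14.5
tcp_pos: [0.5809, -0.1519, 0.0558]
ee_rot: [-0.0, 0.644, 0.765, -0.0]
wrist_force: [0.5, 0.2, 0.1]
grip_width: 0.345
finger_force: 59.5
```

```bash
python3 - <<'E'
from look import *
S=bot.state();p=S["tcp_pos"];print(p)
a=look("side","s6",p+[.02,-.05,-.03],60,45,5);b=look("top","t6",(.587,-.2,.02),60,45,5)
cv2.imwrite("pics/s6.png",cv2.resize(np.hstack([a,b]),(800,300))[:,:,::-1])
E
```

```text
[ 0.58092964 -0.1518885   0.05577357]
s6 crop origin 310 192 scale 5
t6 crop origin 322 136 scale 5
```

View pics/s6.png

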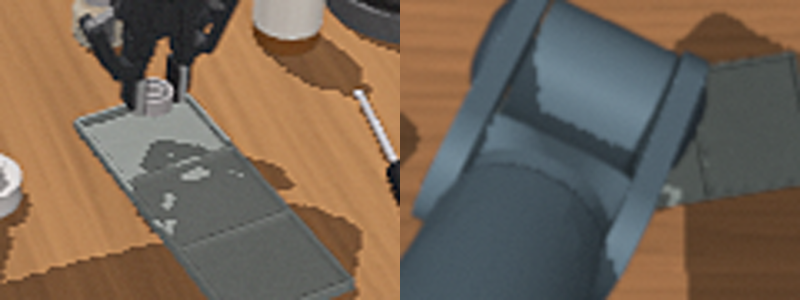

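The small bearing is held level over the near compartment, side crop (157,97). Lowering.

Request:
arm_command([
  [0.2,[0,0,0.015],[0,0,0]],
  [0.2,[0,0,0.012],[0,0,0]],
  [0.2,[0,0,0.005],[0,0,0]],
  [0.2,[0,0,0.001],[0,0,0]],
  [0.2,[0,0,0],[0,0,0]],
  [0.2,[0,0,0.001],[0,0,0]],
  [0.2,[0,0,0.001],[0,0,0]],
  [0.2,[0,0,0],[0,0,0]],
])

```text
clock: 15.4
tcp_pos: [0.5813, -0.1522, 0.021]
ee_rot: [0.0, 0.644, 0.765, 0.0]
wrist_force: [0.0, -0.8, -0.2]
grip_width: 0.343
finger_force: 59.5
```

Request:
arm_command([
  [0.2,[0,0,0.001],[0,0,0]],
  [0.2,[0,0,0],[0,0,0]],
])

```text
clock: 15.6
tcp_pos: [0.5814, -0.1523, 0.0201]
ee_rot: [0.0, 0.644, 0.765, 0.0]
wrist_force: [0.1, 0.1, 0.4]
grip_width: 0.343
finger_force: 59.6
```

Request:
arm_command([
  [0.2,[0,0,0.0005],[0,0,0]],
  [0.2,[0,0,0.0005],[0,0,0]],
  [0.2,[0,0,0],[0,0,0]],
])

```text
clock: 15.9
tcp_pos: [0.5815, -0.1523, 0.02]
ee_rot: [-0.0, 0.644, 0.765, -0.0]
wrist_force: [-3.5, 1.1, 8.9]
grip_width: 0.342
finger_force: 60.3
```

Request:
arm_command([
  [0.55,[0,0,0],[0,0,0]],
  [0.55,[0,0,0],[0,0,0]],
  [0.55,[0,0,0],[0,0,0]],
  [0.55,[0,0,-0.01],[0,0,0]],
  [0.55,[0,0,-0.03],[0,0,0]],
  [0.55,[0,0,-0.04],[0,0,0.0855]],
  [0.55,[0,0,0],[0,0,0.0855]],
  [0.55,[0,0,0],[0,0,0]],
])

```text
clock: 16.7
tcp_pos: [0.5822, -0.1526, 0.101]
ee_rot: [0.002, 0.707, 0.708, 0.001]
wrist_force: [-0.7, -0.5, -1.0]
grip_width: 0.553
finger_force: 0.0
```

Request:
arm_command([
  [0.6,[-0.0067,-0.0375,0],[0,0,0]],
  [0.6,[-0.0067,-0.0375,0],[0,0,0]],
  [0.6,[-0.0067,-0.0375,0],[0,0,0]],
  [0.6,[-0.0067,-0.0375,0],[0,0,0]],
  [0.6,[0,0,0],[0,0,0]],
  [0.6,[0,0,0],[0,0,0]],
])

```text
clock: 17.3
tcp_pos: [0.4304, -0.1789, 0.0983]
ee_rot: [-0.001, 0.707, 0.708, -0.0]
wrist_force: [0.4, 0.2, -0.1]
grip_width: 0.601
finger_force: 0.0
```

```bash
python3 - <<'E'
from look import *
S=bot.state();p=S["tcp_pos"];print(p)
a=look("side","s7",p+[0,0,-.05],60,45,5);b=look("side","s7b",(.587,-.2,.02),60,45,5)
cv2.imwrite("pics/s7.png",cv2.resize(np.hstack([a,b]),(800,300))[:,:,::-1])
E
```

```text
[ 0.43041081 -0.17890735  0.09825376]
s7 crop origin 245 192 scale 5
s7b crop origin 305 194 scale 5
```

View pics/s7.png

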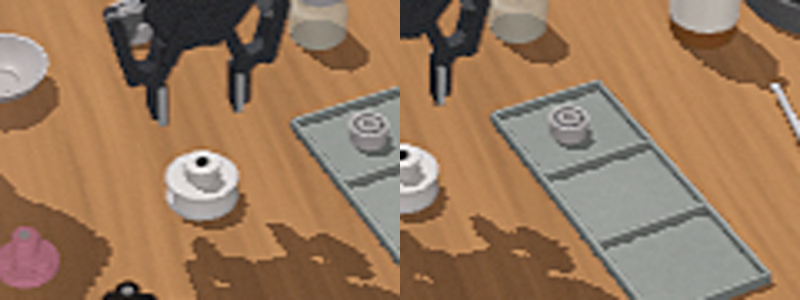

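The small bearing lies flat in its compartment, right crop (569,125). The pulley boss is at left crop (203,165). Descending to grip the boss.

Request:
arm_command([
  [0.6,[0,0.001,0.02],[0,0,0]],
  [0.6,[0,0,0.02],[0,0,0]],
  [0.6,[0,0,0.012],[0,0,0]],
  [0.6,[0,0,0.01],[0,0,0]],
  [0.6,[0,0,0],[0,0,0]],
  [0.15,[0,0,0],[0,0,0]],
  [0.15,[0,0,0],[0,0,0]],
  [0.15,[0,0,0],[0,0,0]],
  [0.15,[0,0,0],[0,0,0]],
  [0.15,[0,0,0],[0,0,0]],
])

```text
clock: 18.4
tcp_pos: [0.433, -0.1796, 0.0378]
ee_rot: [0.001, 0.707, 0.707, 0.0]
wrist_force: [-0.3, 1.1, 6.4]
grip_width: 0.296
finger_force: 59.4
```

Request:
arm_command([
  [0.15,[0,0,-0.01],[0,0,0]],
  [0.15,[0,0,-0.02],[0,0,0]],
  [0.15,[0,0,-0.03],[0,0,0]],
  [0.15,[-0.0139,0.0408,0],[0,0,0]],
  [0.15,[-0.0139,0.0408,0],[0,0,0]],
  [0.15,[-0.0139,0.0408,0],[0,0,0]],
  [0.15,[-0.0139,0.0408,0],[0,0,0]],
  [0.15,[0,0,0],[0,0,-0.0855]],
  [0.15,[0,0,0],[0,0,-0.0855]],
  [0.15,[0,0,0],[0,0,0]],
])

```text
clock: 19.4
tcp_pos: [0.5952, -0.2343, 0.0964]
ee_rot: [-0.001, 0.644, 0.765, -0.0]
wrist_force: [-0.4, 0.0, -1.6]
grip_width: 0.295
finger_force: 59.3
```

```bash
python3 - <<'E'
from look import *
S=bot.state();p=S["tcp_pos"];print(p)
a=look("side","s8",p+[0,0,-.04],60,45,5);b=look("top","t8",p,60,45,5)
cv2.imwrite("pics/s8.png",cv2.resize(np.hstack([a,b]),(800,300))[:,:,::-1])
E
```

```text
[ 0.59517383 -0.23432119  0.09640177]
s8 crop origin 313 191 scale 5
t8 crop origin 341 128 scale 5
```

View pics/s8.png

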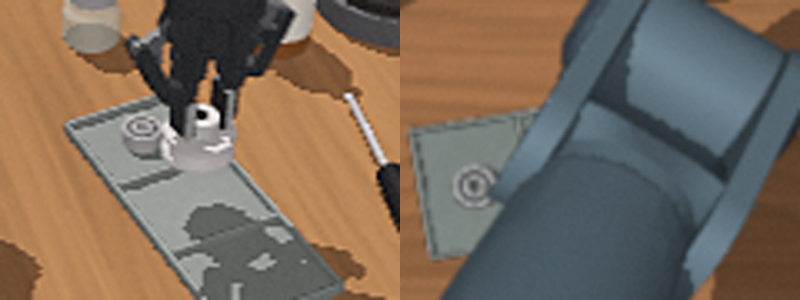

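The pulley is held level, side crop (200,140). The small bearing is centred in its compartment, right crop (472,187). Lowering.

Request:
arm_command([
  [0.15,[0,0,0.02],[0,0,0]],
  [0.15,[0,0,0.015],[0,0,0]],
  [0.15,[0,0,0.01],[0,0,0]],
  [0.15,[0,0,0.006],[0,0,0]],
  [0.15,[0,0,0.002],[0,0,0]],
  [0.15,[0,0,0.001],[0,0,0]],
  [0.15,[0,0,0],[0,0,0]],
  [0.15,[0,0,0],[0,0,0]],
])

```text
clock: 20.3
tcp_pos: [0.5959, -0.2348, 0.0435]
ee_rot: [0.001, 0.644, 0.765, 0.0]
wrist_force: [0.3, -0.3, -1.2]
grip_width: 0.294
finger_force: 59.3
```

Request:
arm_command([
  [0.15,[0,0,0.001],[0,0,0]],
  [0.15,[0,0,0.001],[0,0,0]],
  [0.15,[0,0,0],[0,0,0]],
])

```text
clock: 20.6
tcp_pos: [0.5956, -0.2346, 0.0409]
ee_rot: [0.0, 0.644, 0.765, 0.0]
wrist_force: [0.0, 0.2, -1.0]
grip_width: 0.295
finger_force: 59.6
```

Request:
arm_command([
  [0.15,[0,0,0.0005],[0,0,0]],
  [0.15,[0,0,0.0005],[0,0,0]],
  [0.15,[0,0,0],[0,0,0]],
])

```text
clock: 20.9
tcp_pos: [0.5957, -0.2346, 0.0409]
ee_rot: [-0.0, 0.644, 0.765, -0.0]
wrist_force: [-3.1, 0.8, 5.9]
grip_width: 0.297
finger_force: 60.2
```

Request:
arm_command([
  [0.5,[0,0,0],[0,0,0]],
  [0.5,[0,0,0],[0,0,0]],
  [0.5,[0,0,0],[0,0,0]],
  [0.5,[0,0,-0.01],[0,0,0]],
  [0.5,[0,0,-0.02],[0,0,0]],
  [0.5,[0,0,-0.03],[0,0,0.0855]],
  [0.5,[0,0,0],[0,0,0.0855]],
  [0.5,[0,0,0],[0,0,0]],
])

```text
clock: 21.7
tcp_pos: [0.5963, -0.235, 0.1018]
ee_rot: [0.001, 0.707, 0.708, 0.0]
wrist_force: [-0.7, -0.1, -0.6]
grip_width: 0.5
finger_force: 0.0
```

Request:
arm_command([
  [0.5,[-0.0098,-0.0415,0],[0,0,0]],
  [0.5,[-0.0098,-0.0415,0],[0,0,0]],
  [0.5,[-0.0098,-0.0415,0],[0,0,0]],
  [0.5,[-0.0098,-0.0415,0],[0,0,0]],
  [0.5,[-0.0098,-0.0415,0],[0,0,0]],
  [0.5,[-0.0098,-0.0415,0],[0,0,0]],
  [0.5,[0,0,0],[0,0,0]],
  [0.5,[0,0,0],[0,0,0]],
])

```text
clock: 22.5
tcp_pos: [0.3459, -0.2936, 0.0996]
ee_rot: [-0.0, 0.707, 0.707, 0.0]
wrist_force: [0.1, -0.4, -0.1]
grip_width: 0.501
finger_force: 0.0
```

```bash
python3 - <<'E'
from look import *
S=bot.state();p=S["tcp_pos"];print(p)
a=look("side","s9",p+[0,0,-.05],60,45,5);b=look("side","s9b",(.587,-.22,.02),60,45,5)
cv2.imwrite("pics/s9.png",cv2.resize(np.hstack([a,b]),(800,300))[:,:,::-1])
E
```

```text
[ 0.34589779 -0.29358894  0.09960009]
s9 crop origin 223 228 scale 5
s9b crop origin 307 199 scale 5
```

View pics/s9.png

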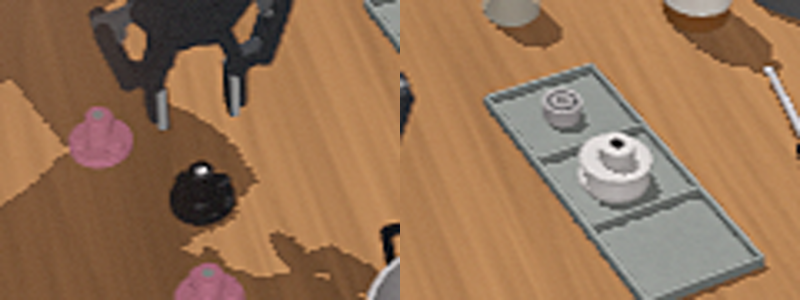

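The pulley sits flat in the middle compartment, right crop (615,165). The black coupler hub is at left crop (202,168), clear of the pink ones. Descending.

Request:
arm_command([
  [0.5,[0,0,0.02],[0,0,0]],
  [0.5,[0,0,0.02],[0,0,0]],
  [0.5,[0,0,0.015],[0,0,0]],
  [0.5,[0,0,0.013],[0,0,0]],
  [0.5,[0,0,0],[0,0,0]],
  [0.05,[0,0,0],[0,0,0]],
  [0.05,[0,0,0],[0,0,0]],
  [0.05,[0,0,0],[0,0,0]],
  [0.05,[0,0,0],[0,0,0]],
  [0.05,[0,0,0],[0,0,0]],
])

```text
clock: 23.6
tcp_pos: [0.3472, -0.2943, 0.0327]
ee_rot: [0.001, 0.707, 0.707, -0.0]
wrist_force: [2.2, 0.2, 5.5]
grip_width: 0.204
finger_force: 59.1
```

Request:
arm_command([
  [0.05,[0,0,-0.02],[0,0,0]],
  [0.05,[0,0,-0.04],[0,0,0]],
  [0.05,[-0.0039,0.0438,0],[0,0,0]],
  [0.05,[-0.0039,0.0438,0],[0,0,0]],
  [0.05,[-0.0039,0.0438,0],[0,0,0]],
  [0.05,[-0.0039,0.0438,0],[0,0,0]],
  [0.05,[-0.0039,0.0438,0],[0,0,0]],
  [0.05,[-0.0039,0.0438,0],[0,0,0]],
  [0.05,[0,0,0],[0,0,-0.0855]],
  [0.05,[0,0,0],[0,0,-0.0855]],
])

```text
clock: 24.6
tcp_pos: [0.61, -0.3163, 0.0906]
ee_rot: [-0.001, 0.642, 0.767, -0.0]
wrist_force: [-0.3, 0.5, -1.1]
grip_width: 0.202
finger_force: 59.0
```

Request:
arm_command([
  [0.05,[0,0,0.01],[0,0,0]],
  [0.05,[0,0,0.01],[0,0,0]],
  [0.05,[0,0,0.01],[0,0,0]],
  [0.05,[0,0,0],[0,0,0]],
  [0.05,[0,0,0],[0,0,0]],
])

```text
clock: 25.1
tcp_pos: [0.6089, -0.3166, 0.0611]
ee_rot: [-0.001, 0.644, 0.765, -0.0]
wrist_force: [0.8, -0.2, -0.8]
grip_width: 0.203
finger_force: 59.0
```

```bash
python3 - <<'E'
from look import *
S=bot.state();p=S["tcp_pos"];print(p)
a=look("side","s10",p+[0,0,-.03],60,45,5);b=look("top","t10",p,60,45,5)
cv2.imwrite("pics/s10.png",cv2.resize(np.hstack([a,b]),(800,300))[:,:,::-1])
E
```

```text
[ 0.60886218 -0.31656571  0.06108255]
s10 crop origin 330 219 scale 5
t10 crop origin 371 125 scale 5
```

View pics/s10.png

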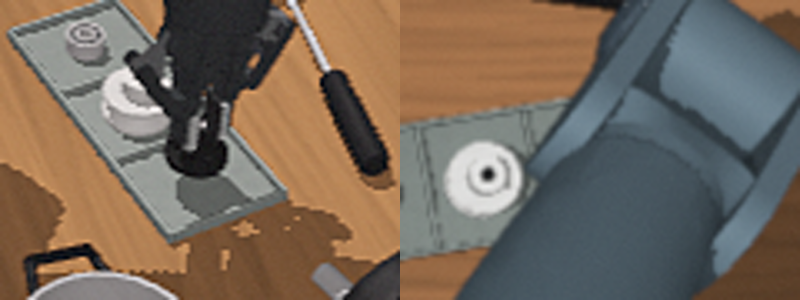

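The coupler is held upright over the last compartment, side crop (200,160). The pulley is centred between its dividers, right crop (485,178). Lowering.

Request:
arm_command([
  [0.05,[-0.001,0.001,0.012],[0,0,0]],
  [0.05,[0,0,0.007],[0,0,0]],
  [0.05,[0,0,0.003],[0,0,0]],
  [0.05,[0,0,0.001],[0,0,0]],
  [0.05,[0,0,0],[0,0,0]],
  [0.05,[0,0,0.001],[0,0,0]],
  [0.05,[0,0,0],[0,0,0]],
])

```text
clock: 25.9
tcp_pos: [0.6106, -0.3177, 0.038]
ee_rot: [0.0, 0.644, 0.765, -0.0]
wrist_force: [-0.3, 0.0, -0.4]
grip_width: 0.201
finger_force: 59.0
```

Request:
arm_command([
  [0.05,[0,0,0.001],[0,0,0]],
  [0.05,[0,0,0],[0,0,0]],
])

```text
clock: 26.1
tcp_pos: [0.6105, -0.3175, 0.0368]
ee_rot: [0.0, 0.644, 0.765, -0.0]
wrist_force: [-0.6, 0.2, 0.2]
grip_width: 0.202
finger_force: 59.0
```

Request:
arm_command([
  [0.05,[0,0,0.0007],[0,0,0]],
  [0.05,[0,0,0.0006],[0,0,0]],
  [0.05,[0,0,0],[0,0,0]],
])

```text
clock: 26.4
tcp_pos: [0.6106, -0.3176, 0.0358]
ee_rot: [-0.0, 0.644, 0.765, -0.0]
wrist_force: [0.4, 0.8, 1.9]
grip_width: 0.202
finger_force: 59.3
```

Request:
arm_command([
  [0.05,[0,0,0.0003],[0,0,0]],
  [0.4,[0,0,0],[0,0,0]],
  [0.4,[0,0,0],[0,0,0]],
  [0.4,[0,0,0],[0,0,0]],
  [0.4,[0,0,-0.01],[0,0,0]],
  [0.4,[0,0,-0.03],[0,0,0]],
  [0.4,[0,0,-0.04],[0,0,0]],
  [0.4,[0,0,-0.05],[0,0,0]],
  [0.4,[0,-0.05,0],[0,0,0]],
  [0.4,[0,-0.05,0],[0,0,0]],
])

```text
clock: 27.4
tcp_pos: [0.5127, -0.3357, 0.169]
ee_rot: [0.003, 0.643, 0.766, -0.0]
wrist_force: [0.2, -0.9, 0.4]
grip_width: 0.397
finger_force: 0.0
```

Request:
arm_command([
  [0.4,[0,-0.045,0],[0,0,0]],
  [0.4,[0,-0.045,0],[0,0,0]],
  [0.4,[0,-0.04,0],[0,0,0]],
  [0.4,[0,0,0],[0,0,0]],
  [0.4,[0,0,0],[0,0,0]],
])

```text
clock: 27.9
tcp_pos: [0.3836, -0.3574, 0.1661]
ee_rot: [0.001, 0.644, 0.765, -0.0]
wrist_force: [0.3, 0.2, -0.3]
grip_width: 0.397
finger_force: 0.0
```

```bash
python3 - <<'E'
from look import *
S=bot.state();print(S["tcp_pos"],S["clock"])
a=look("top","t11",(.59,-.02,.02),140,48,5.7)
b=look("side","s11",(.59,-.02,.02),80,75,4)
cv2.imwrite("pics/f.png",np.vstack([cv2.resize(a,(800,274)),np.hstack([b[:325,:400],b[-325:,-400:]])])[:600,:,::-1])
E
```

```text
[ 0.38361546 -0.3573994   0.16609725] 27.9
t11 crop origin 171 131 scale 5.7
s11 crop origin 264 125 scale 4
```

View pics/f.png

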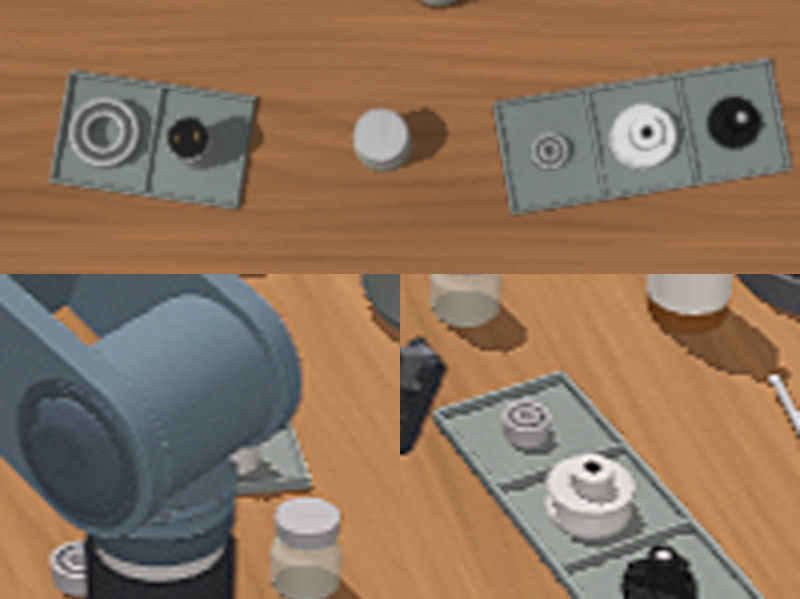

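All five parts are flat in their own compartments: large bearing at crop (105,132), capacitor (188,138), small bearing (550,150), pulley (645,135) and coupler (735,122). The jar has not moved, and the robot is clear. Handing in.

```bash
python3 -c "
from station import bot
print(bot.finish_job())"
```

```text
the job is handed in; nothing more can be done
None
```

I placed all five parts in their own compartments in the right trays, flat and upright in the last pictures, and handed the job in at about 28 s of the 109 s; no verdict came back.

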